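# Reload the open-sided bayonet housing

### The job

Turn the lid of the bayonet housing until its lugs reach the gaps, lift it off and lay it right way up on the middle of the rubber mat. Then build the stack squarely in the housing's pocket: first the core, on it every spacer ring that is on the bench, and last the end disc, each lying flat. Finally put the lid back and turn it about a quarter turn, so that both lugs are well under the lips; leave the other things on the bench alone.

Things in the scene. Friction and masses are not known exactly. Their poses are not given: they have to be found in the camera images.
- housing: Open-sided aluminium bayonet housing, bolted down; place and heading vary. Origin: centre of its underside on the bench, z up. Round foot 110 mm across, 12 mm thick. Two guide walls stand on it, centred on its own +x and -x, each spanning 84 degrees, 46 mm outside radius. Between them, on +y and -y, are two open gaps at least 40 mm wide from top to foot: the bayonet slots.
- pocket (a point): Centre of the housing's pocket floor, 12 mm above its origin. The walls guide the stack: inside radius 27 mm, bevelled at their upper edge 62 mm above this point. Fingers that close along the housing's y axis reach in through the two gaps.
- lips (a point): Point on the housing's axis level with the top of its lips, 88 mm above its origin (the highest part of the housing). Each wall carries an inward lip of 30 mm inside radius, 5 mm thick; under the lips is a recess 9 mm high of 38 mm inside radius for the lid's lugs.
- lid: Loose steel bayonet lid, 0.2 to 0.33 kg; origin: centre of the underside of its plug (55 mm across, 12 mm high), on which it can stand. Two lugs at the plug's lower end, on the lid's own +y and -y, 24 mm wide, 5 mm high, reach 36 mm from its axis. Plate 92 mm across, 12 to 18 mm above the origin. Seated, the plate rests on the lips and the origin is 76 mm above the housing's origin.
- lid_handle (a point): Centre of the lid's black bar handle, 30 mm above the lid's origin. Bar 14 mm thick along the lid's x, 56 mm long along its y, 24 mm high. Locked at the start: lid y is 1.05 to 1.4 rad from housing y, the lugs under the lips. With lid y within 0.3 rad of housing y (either way round) the lugs are in the gaps and the lid lifts off. It turns freely either way, without stops.
- mat: Black rubber mat fixed on the bench to the left, 110 x 110 x 3 mm, where the lid is laid meanwhile. Origin: centre of its underside.
- core: The core: solid aluminium cylinder 50 mm across and 30 mm high with a groove round it, the tallest of the parts (0.12 to 0.2 kg). It lies flat on the bench at the start, to the right or to the front right of the housing. Origin: centre of its underside, z up. Grip it across its outer rim.
- end_disc: The end disc: 50 mm across, 8 mm thick, no hole (a shallow raised middle); there is one. It lies flat on the bench at the start, to the right or to the front right of the housing. Origin: centre of its underside, z up. Grip it across its outer rim.
- spacer_0: Spacer ring, 50 mm across, 8 mm thick, with a 32 mm hole; one to three of these three are present, the others are None. It lies flat on the bench at the start, to the right or to the front right of the housing. Origin: centre of its underside, z up. Grip it across its outer rim.
- spacer_1: Spacer ring, 50 mm across, 8 mm thick, with a 32 mm hole; one to three of these three are present, the others are None. It lies flat on the bench at the start, to the right or to the front right of the housing. Origin: centre of its underside, z up. Grip it across its outer rim.
- spacer_2: Spacer ring, 50 mm across, 8 mm thick, with a 32 mm hole; one to three of these three are present, the others are None. It lies flat on the bench at the start, to the right or to the front right of the housing. Origin: centre of its underside, z up. Grip it across its outer rim.
- marker: Marker pen, 136 mm, lying; a bystander, to be left alone. Origin: centre of its underside.
- usb_stick: Memory stick, 51 mm; a bystander, to be left alone. Origin: centre of its underside.
- gear: Orange printed gear, 61 mm across, 19 mm high; a bystander, to be left alone. Origin: centre of its underside.
- screwdriver: Screwdriver with blue handle, 152 mm, lying; a bystander, to be left alone. Origin: centre of its underside.
- jar: Small sample jar with white cap, 70 mm high; a bystander, to be left alone. Origin: centre of its underside.
- glue_stick: Glue stick, 28 mm across, 95 mm high, the nearer of two that stand at the back right; a bystander, to be left alone. Origin: centre of its underside.

How it is judged:
By the outcome, as a careful person would: the job done as asked, in the order asked, and still so for the second after the job is handed in, with the robot touching nothing.
Of spacer_0, spacer_1, spacer_2 only 1 to 3 are there at a start; the rules pass over those that are not, and their reading is None.
At some moment in a run one of core, spacer_0, spacer_1, spacer_2, end_disc may be knocked a few centimetres aside while the robot is not near it.
It also fails if it takes over 210 s, if anything falls off the work surface, if the arm or the gripper's body presses on something with over 40 N, if the wrist force passes 120 N, or if a joint passes its speed limit or range.

### The arm

A 6-joint arm with a two-finger parallel gripper is mounted at the origin on a cart in front of the work surface, level with it; the furniture and walls round the work are solid. World frame = base frame: x ahead of the robot, y to its left, z up, the work surface at z = 0. Lengths are in m, angles in rad, forces in N, time in s.
With the tool pointing down it reaches from about 0.325 to 0.9 m from the base axis. Payload 6.1 kg.
Tool frame: the origin (TCP) lies midway between the tips of the shut fingers; the grasp point (between the pads) lies 19 mm behind it; z points along the fingers, y is the line along which they close (so a half turn about z gives the same grasp; the last joint's range is limited). The gripper opens to 87 mm and grips with 3 to 60 N. Pads are 19 mm wide; open, the fingers measure 117 mm over their backs; the gripper's body (75 mm by 190 mm) begins 51 mm behind the grasp point.
Start: joints at [-0.126, 0.22, 1.526, -0, 1.395, -0.126], TCP at [0.625, -0, 0.223] pointing down, gripper open.
Joint ranges: [-2.98, 2.98], [-0.91, 2.08], [0.09, 2.57], [-1.24, 4.39], [0.2, 2.65], [-2.68, 2.68]. Speed limits (rad/s): [2.57, 2.57, 3.01, 3.14, 3.14, 3.14].

### API

Orientations are given as a unit quaternion [w, x, y, z].
In Python, from plant import r, claw, grab_frame gives the robot as it stands (r), with the cameras as plain functions and the gripper (claw). Calls block until the motion is done:
- r.move_ptp(position, orientation): joint-space move of the TCP to a pose.
- r.servo_line(position, orientation=None, vel=0.15, threshold=None): straight line of the TCP; orientation=None keeps the orientation; vel is the mean speed in m/s. With threshold (N) it stops when the force on the tool has changed by that much, and returns True; else False.
- r.set_joints(angles): joint-space move.
- claw.move_gripper(opening, force=None): finger opening in m; force is the grip in N (None keeps the last); returns when the fingers have stopped.
- r.sleep(seconds).
- r.solve_ik(position, orientation): joint angles nearest the present ones, or None.
- grab_frame(name): name is "scene" or "side" or "wrist"; returns a dict with "color" (480x640x3 uint8, red, green, blue), "fx", "fy", "cx", "cy" (pixels), "R" (3x3) and "t" (3): a world point X has camera coordinates R X + t. Camera axes: x right, y down, z forward; pixel columns grow to the right and rows downward; lengths in m; the calibration is good to about 2 mm. A picture is of the moment at which its call begins. There is no depth.
A pose or a line that the arm cannot do raises r.IKError and nothing moves.
- r.finish_job(): hands the job in; it is judged then, once.
Readings, each from a call of its own:
- r.get_time_s(): time.
- r.get_qpos(): joint angles.
- r.get_qd(): joint speeds.
- r.get_tau(): joint torques, N m.
- r.get_position(): TCP position.
- r.get_tcp_rot(): TCP orientation.
- r.get_contact_force(): force on the tool from outside, world axes, zero at the start.
- r.get_torque(): the same for the moment, N m.
- r.get_grip_width(): finger opening in m.
- r.get_gripper_force(): force on a finger pad.
Only numpy, scipy, OpenCV 4.12 (cv2) and the standard library are available. Lean on these libraries where they do the work, as an engineer would, in place of code of your own. Each camera call takes 0.05 s, during which the arm holds its last target. There are 200 camera calls.

## Working session

There is one attempt and no reset: what is moved stays moved. The work goes in short steps, each a Python script; the robot and the scene stay as the last script left them, time stands still between calls to the robot, and variables do not carry over. Pictures are saved under pics/ and viewed, at most 14 in all, crops included, and the job is handed in when it is done.

```bash
mkdir -p pics; ls
python3 - <<'E'
from plant import r, claw, grab_frame
import cv2
for n in("scene","side"):
    f=grab_frame(n); cv2.imwrite(f"pics/{n}0.png",f["color"][:,:,::-1]); print(n,f["fx"],f["fy"],f["cx"],f["cy"],f["R"],f["t"])
print(r.get_tcp_rot(), r.get_time_s())
E
```

```text
pics
plant.py
scene 468.75398467338647 468.75398467338647 321.66738810956434 238.55001013997662 [[ 0.86191647 -0.50689888  0.01239056]
 [-0.2957679  -0.52246359 -0.79972066]
 [ 0.41185113  0.68562768 -0.60024439]] [-0.53601768  0.22664215  0.82681136]
side 566.0046202563842 566.0046202563842 320.72421302538606 238.7024418557063 [[ 0.98731429 -0.15838307  0.01119372]
 [-0.07384408 -0.52044558 -0.85069586]
 [ 0.14056155  0.83907759 -0.52553901]] [-0.59894209  0.11579735  1.36952349]
[-6.76756242e-04  7.07120881e-01  7.07092152e-01 -5.38379724e-04] 0.1
```

View pics/scene0.png

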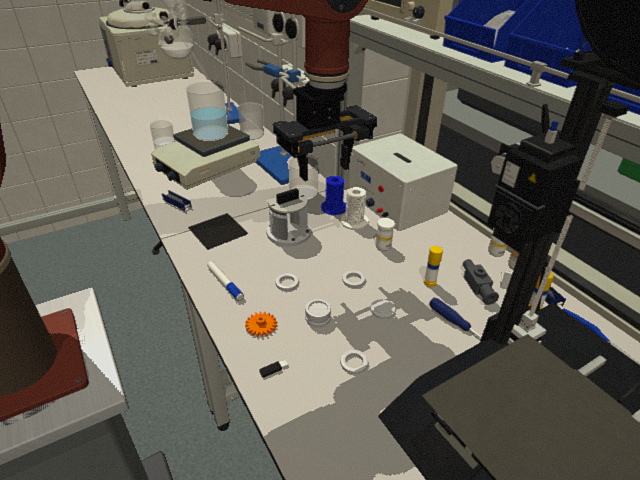

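View pics/side0.png

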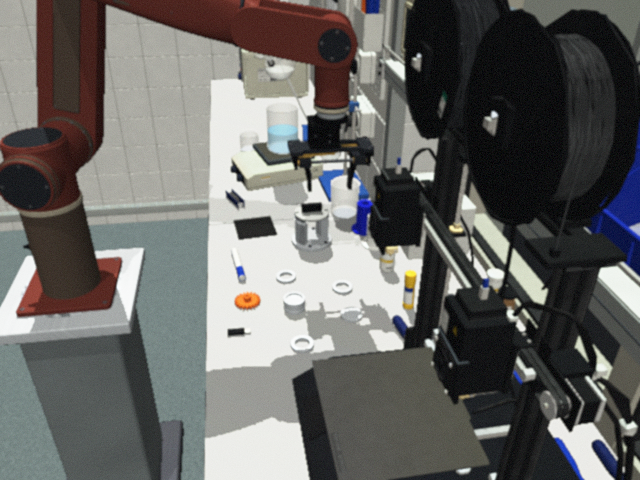

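Scene view: mat (218,232), housing (290,215) with black handle (288,197), rings (287,282), (354,280), (354,362), core (318,312), end disc (384,309); the side view agrees.

```bash
cat > h.py <<'E'
from plant import r, claw, grab_frame
import cv2, numpy as np
from scipy.spatial.transform import Rotation as Ro
def cast(f,u,v,z):
    d=f["R"].T@np.array([(u-f["cx"])/f["fx"],(v-f["cy"])/f["fy"],1.]); c=-f["R"].T@f["t"]
    return c+d*(z-c[2])/d[2]
def proj(f,X):
    p=f["R"]@np.asarray(X)+f["t"]; return np.array([f["fx"]*p[0]/p[2]+f["cx"],f["fy"]*p[1]/p[2]+f["cy"]])
def tri(obs):  # [(frame,u,v)] -> least squares point and residual
    A=np.zeros((3,3));b=np.zeros(3);L=[]
    for f,u,v in obs:
        c=-f["R"].T@f["t"]; d=cast(f,u,v,0)-c; d/=np.linalg.norm(d); P=np.eye(3)-np.outer(d,d); A+=P;b+=P@c;L.append((P,c))
    X=np.linalg.solve(A,b); return X,max(np.linalg.norm(P@(X-c)) for P,c in L)
def quat(a):  # tool down, closing line (tool y) along world heading a
    y=np.array([np.cos(a),np.sin(a),0]);z=np.array([0,0,-1.]);M=np.c_[np.cross(y,z),y,z]
    q=Ro.from_matrix(M).as_quat(); return [q[3],q[0],q[1],q[2]]
def save(f,n): cv2.imwrite(f"pics/{n}.png",f["color"][:,:,::-1])
E
python3 - <<'E'
from h import *
f=grab_frame("scene");s=grab_frame("side")
for n,a,b in [("mat",(218,232),(255,227)),("handle",(288,197),(314,208)),("r0",(287,282),(286,277)),("r1",(354,280),(342,287)),("r2",(354,362),(302,344)),("core",(318,305),(293,298)),("disc",(384,309),(351,313)),("foot",(290,238),(312,242)),("gear",(261,324),(247,300)),("pen",(226,282),(239,265)),("jar",(385,222),(389,253)),("glue",(435,250),(409,275))]:
    print(n,cast(f,*a,0).round(3),tri([(f,*a),(s,*b)])[0].round(3))
w=grab_frame("wrist");save(w,"w0");print(w["fx"],w["R"].round(3),(-w["R"].T@w["t"]).round(3))
print(cast(w,0,0,0),cast(w,640,480,0))
E
```

```text
mat [0.449 0.211 0.   ] [0.45  0.21  0.004]
handle [0.674 0.271 0.   ] [0.609 0.138 0.094]
r0 [ 0.513 -0.037  0.   ] [ 0.513 -0.039  0.003]
r1 [ 0.643 -0.103  0.   ] [ 0.641 -0.107  0.007]
r2 [ 0.521 -0.287  0.   ] [ 0.519 -0.289  0.005]
core [ 0.537 -0.13   0.   ] [ 0.517 -0.162  0.034]
disc [ 0.647 -0.206  0.   ] [ 0.64  -0.215  0.014]
foot [0.592 0.101 0.   ] [0.598 0.11  0.   ]
gear [ 0.414 -0.12   0.   ] [ 0.412 -0.127  0.009]
pen [0.399 0.028 0.   ] [0.399 0.023 0.007]
jar [0.835 0.042 0.   ] [ 0.78  -0.023  0.049]
glue [ 0.869 -0.11   0.   ] [ 0.775 -0.194  0.093]
419.45298663948324 [[ 1.     0.001 -0.001]
 [ 0.001 -0.958  0.286]
 [-0.001 -0.286 -0.958]] [0.624 0.078 0.385]
[0.36417428 0.16658551 0.        ] [ 9.97619767e-01 -3.27659733e-01  5.55111512e-17]
```

View pics/w0.png

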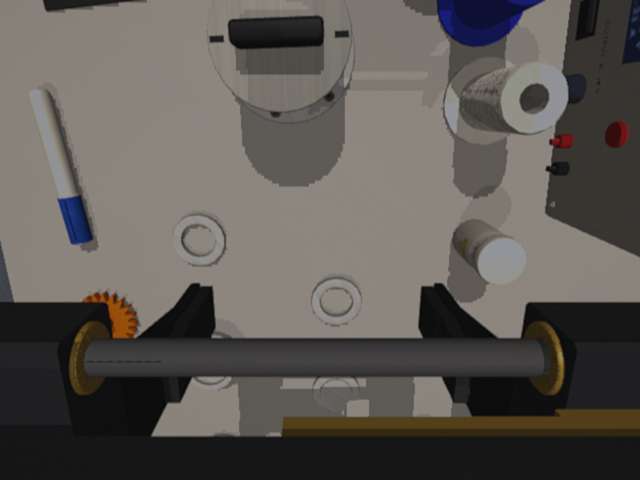

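```bash
cat >> h.py <<'E'
def tilt(a,t):  # tool down heading a, then camera side lowered by angle t
    q=quat(a); R=Ro.from_quat([q[1],q[2],q[3],q[0]])*Ro.from_euler('y',-t); p=R.as_quat(); return [p[3],p[0],p[1],p[2]]
E
python3 - <<'E'
from h import *
f=grab_frame("scene");s=grab_frame("side")
R=Ro.from_quat(np.roll(tilt(np.pi/2,.5),-1)).as_matrix();print(R[:,2])
try: r.move_ptp([0.46,0.12,0.2],tilt(np.pi/2,.5))
except r.IKError as e: print(e); r.move_ptp([0.46,0.12,0.2],tilt(np.pi/2,.3))
w=grab_frame("wrist"); np.save("wA.npy",w,allow_pickle=True)
a=cv2.resize(f["color"][175:255,250:330],(300,300),interpolation=2);b=cv2.resize(s["color"][190:260,277:347],(300,300),interpolation=2)
m=np.zeros((600,800,3),np.uint8);m[:300,500:]=a;m[300:,500:]=b;m[:480,:500]=w["color"][:,70:570]
save(dict(color=m),"m1");print(r.get_time_s(), r.get_position())
E
```

```text
[ 4.79425539e-01 -2.93563476e-17 -8.77582562e-01]
1.5583 [0.46108973 0.11981309 0.20122799]
```

View pics/m1.png

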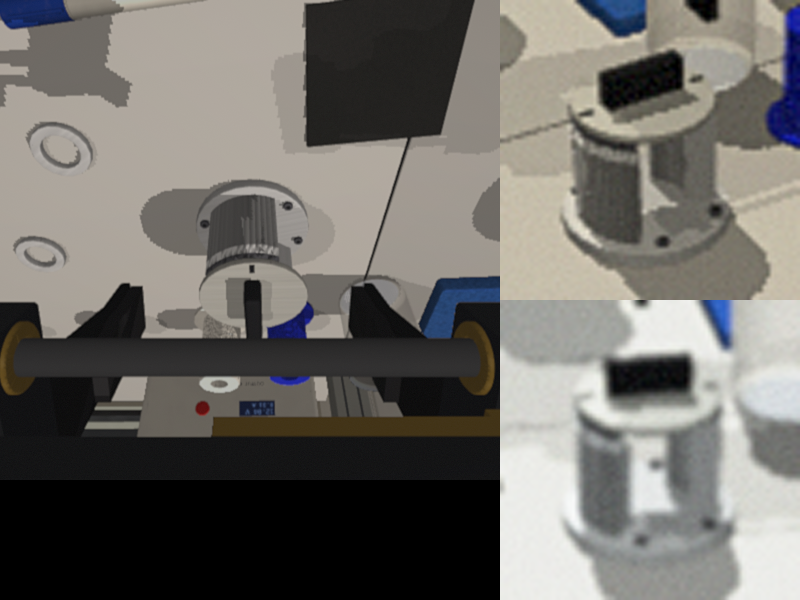

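Run:
```python
from h import *
w=np.load("wA.npy",allow_pickle=True).item()
c=w["color"][170:290,250:400]
save(dict(color=cv2.resize(c,(750,600),interpolation=cv2.INTER_CUBIC)),"m2")
```

```text
(no output)
```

View pics/m2.png

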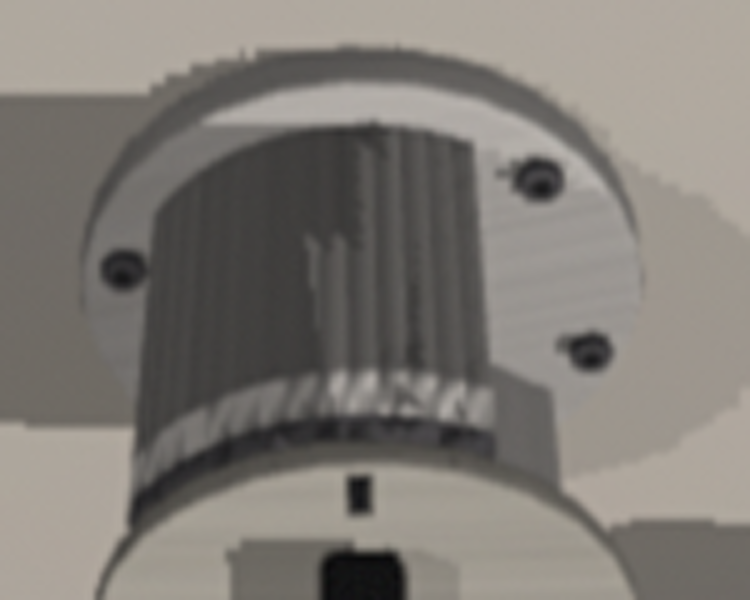

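Run:
```python
from h import *
w=np.load("wA.npy",allow_pickle=True).item()
P={k:cast(w,250+u/5,170+v/5,.012)[:2] for k,u,v in[("L",155,215),("R",472,145),("b1",124,269),("b2",538,180),("b3",592,351)]}
L,R=P["L"],P["R"];print(P,"chord",np.linalg.norm(L-R),2*.046*np.sin(np.radians(42)))
n=(L+R)/2; d=(R-L)/np.linalg.norm(R-L); perp=np.array([d[1],-d[0]]);perp*=np.sign(perp[0])
c=n+perp*.046*np.cos(np.radians(42)); print("centre",c,"wall dir",np.degrees(np.arctan2(*(-perp)[::-1])))
for k in P: v=P[k]-c; print(k,np.linalg.norm(v),np.degrees(np.arctan2(v[1],v[0])))
m=cast(w,250+360/5,170+495/5,.094)[:2]; v=m-c; print("mark",np.linalg.norm(v),np.degrees(np.arctan2(v[1],v[0])))
```

```text
{'L': array([0.57738797, 0.08631223]), 'R': array([0.56032921, 0.14518505]), 'b1': array([0.59136723, 0.07948271]), 'b2': array([0.56878579, 0.15781546]), 'b3': array([0.61416429, 0.17180644])} chord 0.06129446116649139 0.06156001578501496
centre [0.60169268 0.12526252] wall dir -163.84073467707984
L 0.04591126067273487 -121.96387522172311
R 0.04591126067273491 154.2824058675634
b1 0.04692979727228635 -102.71015028462386
b2 0.04628776817315178 135.30980227587222
b3 0.04818586793023493 74.99977213148756
mark 0.039502346518157545 -178.03557816313713
```

```bash
cat > look.py <<'E'
from h import *
F=[]
for i,p in enumerate([[.67,.125,.26],[.67,.165,.26]]):
    r.move_ptp(p,quat(np.pi/2)); r.sleep(.2); w=grab_frame("wrist");F.append(w);save(w,f"lid{i}")
    print((-w["R"].T@w["t"]).round(3))
    g=cv2.cvtColor(w["color"],cv2.COLOR_RGB2GRAY); c=proj(w,[.602,.125,.094])
    n,lab,st,ce=cv2.connectedComponentsWithStats((g<70).astype(np.uint8))
    for k in range(1,n):
        if 15<st[k,4]<8000 and np.linalg.norm(ce[k]-c)<85:
            (x,y),(a,b),t=cv2.minAreaRect(np.argwhere(lab==k)[:,::-1].astype(np.float32))
            print(i,st[k,4],ce[k].round(1),(round(x,1),round(y,1),round(a,1),round(b,1),round(t,1)),cast(w,*ce[k],.094).round(4))
np.save("lidF.npy",F,allow_pickle=True); print(r.get_time_s(),r.get_qpos())
E
python3 look.py
```

```text
[0.589 0.125 0.424]
0 48 [314.5  70.5] (314.5, 70.5, 11.0, 3.0, 90.0) [0.5604 0.1233 0.094 ]
0 1514 [315.9 126.1] (316.0, 126.2, 80.1, 19.4, 87.7) [0.5998 0.1244 0.094 ]
0 33 [318.2 178.7] (318.5, 178.5, 9.0, 3.0, 90.0) [0.6398 0.1262 0.094 ]
[0.59  0.164 0.423]
1 47 [260.6  69.6] (261.0, 69.5, 4.0, 11.0, 0.0) [0.5602 0.123  0.094 ]
1 1698 [261.9 125.2] (262.2, 125.6, 80.3, 21.9, 85.6) [0.5995 0.1226 0.094 ]
1 39 [268.2 178. ] (268.3, 177.9, 10.0, 3.6, 83.7) [0.6395 0.126  0.094 ]
3.3583 [ 1.26398124e-01  3.55304914e-01  1.29203267e+00 -2.65742613e-04
  1.49403104e+00 -1.44365487e+00]
```

View pics/lid0.png

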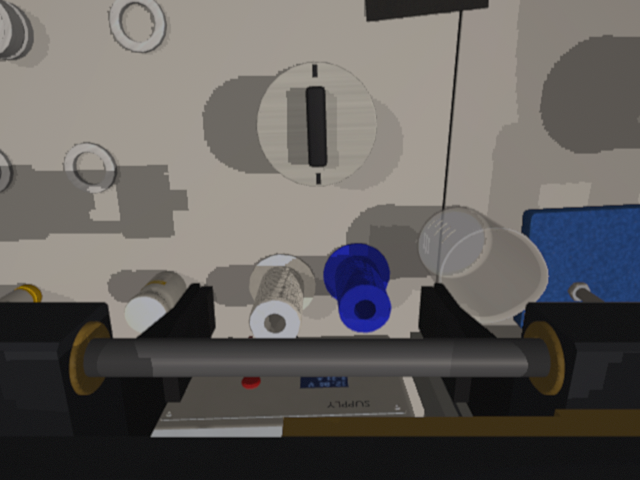

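Wrist view: lid disc centred near (316,124), bar (316,126), dashes at (314.5,70.5) and (318.2,178.7), mat corner at top right. Lid centre is (0.600, 0.1247) with heading 2°; both views agree at z = 0.094. Housing y is about 105.5°, so I turn by −76.5°.

Run:
```python
from h import *
for n in("scene","side"):
    f=grab_frame(n); g=cv2.cvtColor(f["color"],cv2.COLOR_RGB2GRAY); c=proj(f,[.45,.21,.003])
    m=(g<60).astype(np.uint8); k,lab,st,ce=cv2.connectedComponentsWithStats(m,connectivity=4); l=lab[int(c[1]),int(c[0])]
    cn=cv2.findContours((lab==l).astype(np.uint8),0,1)[0][0]
    W=np.array([cast(f,*p[0],.003)[:2] for p in cn],np.float32)*1000
    print(n,st[l],cv2.minAreaRect(W))
c=np.array([.6,.1247]); D=np.radians
claw.move_gripper(.045)
r.move_ptp([*c,.15],quat(D(92.1))); print(r.get_qpos().round(2) if hasattr(r.get_qpos(),'round') else r.get_qpos())
print(r.servo_line([*c,.0975],vel=.06,threshold=10), r.get_position())
claw.move_gripper(0,force=30); print(r.get_grip_width(),r.get_contact_force())
```

```text
scene [ 189  214   58   35 1120] ((449.6315002441406, 214.50949096679688), (107.80554962158203, 108.14041900634766), 5.923307418823242)
side [235 217  41  22 631] ((450.5373840332031, 216.13876342773438), (101.65988159179688, 98.88333129882812), 5.916130542755127)
[ 0.08  0.25  1.63  0.    1.26 -1.53]
False [0.60040741 0.12474123 0.09800593]
0.013713743364073034 [-1.12275051 -0.81065257  1.31470373]
```

Run:
```python
from h import *
c=np.array([.6,.1247]); D=np.radians
for a in np.linspace(92.1,15.5,8)[1:]:
    r.move_ptp([*c,.098],quat(D(a)))
    F=np.array(r.get_contact_force()); print(a,F.round(1),np.round(r.get_torque(),2))
print(r.servo_line([*c,.116],vel=.03,threshold=12),np.round(r.get_contact_force(),1),r.get_position(),r.get_grip_width(),r.get_time_s())
```

```text
81.15714285714286 [ 0.3  0.2 -2.2] [ 0.11 -0.19  0.  ]
70.21428571428571 [ 0.2 -0.6 -3. ] [ 0.1  -0.02 -0.01]
59.27142857142857 [-0.   0.3 -2.7] [0.1  0.02 0.02]
48.32857142857143 [-0.4 -0.4 -3.4] [ 0.08 -0.04 -0.01]
37.385714285714286 [ 0.4  0.2 -3.1] [ 0.06 -0.05  0.05]
26.44285714285715 [ 0.5 -0.2 -2.4] [-0.01 -0.02  0.02]
15.5 [-1.   0.8 -2.2] [ 0.03 -0.05  0.01]
False [ 0.2 -0.3 -2.2] [0.59991872 0.12470256 0.11595094] 0.013564839697048517 9.5417
```

```bash
cat > look2.py <<'E'
from h import *
r.move_ptp([.655,.125,.30],quat(np.pi/2)); r.sleep(.2); w=grab_frame("wrist"); np.save("hs.npy",w,allow_pickle=True); save(w,"h0")
E
python3 - <<'E'
from h import *
a=np.radians(15.5);q=quat(a)
r.servo_line([.6,.1247,.2],vel=.12)
r.servo_line([.45,.2148,.12],q,vel=.15)
r.servo_line([.45,.2148,.035],q,vel=.08)
print(r.servo_line([.45,.2148,.022],q,vel=.02,threshold=5),r.get_position())
claw.move_gripper(.045); r.servo_line([.45,.2148,.2],q,vel=.15); print(r.get_time_s())
import look2
E
```

```text
True [0.4499372  0.21479055 0.02451052]
15.7167
```

View pics/h0.png

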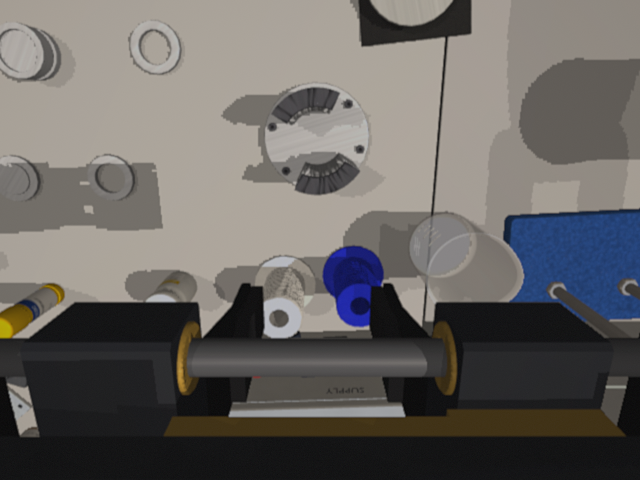

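Wrist view: open housing centred at (317,137) with bolts (348,103), (359,149), (286,170), (272,126). The lid is on the mat at the top right; core (23,52), rings (154,47) and (110,177), disc (15,178).

```bash
cat >> h.py <<'E'
def circ(f,X,z,rad=.025,win=2.0):
    """circle of radius rad near X in plane z: Hough in a rectified top view (0.5 mm/px); centre in world"""
    n=int(win*rad/.0005); g=np.array([[X[0]-win*rad,X[1]-win*rad],[X[0]+win*rad,X[1]-win*rad],[X[0]+win*rad,X[1]+win*rad],[X[0]-win*rad,X[1]+win*rad]])
    src=np.float32([proj(f,[*p,z]) for p in g]); dst=np.float32([[0,0],[2*n,0],[2*n,2*n],[0,2*n]])
    im=cv2.warpPerspective(cv2.cvtColor(f["color"],cv2.COLOR_RGB2GRAY),cv2.getPerspectiveTransform(src,dst),(2*n,2*n),flags=cv2.INTER_LINEAR)
    im=cv2.GaussianBlur(im,(0,0),2); k=rad/.0005
    c=cv2.HoughCircles(im,cv2.HOUGH_GRADIENT_ALT,1,15,param1=60,param2=.5,minRadius=int(k*.92),maxRadius=int(k*1.1))
    if c is None: return None,im
    c=min(c.reshape(-1,c.shape[-1]),key=lambda q:np.hypot(q[0]-n,q[1]-n)); return np.array([X[0]+(c[0]-n)*.0005,X[1]+(c[1]-n)*.0005,c[2]*.0005]),im
def over(X,z=.17):
    r.move_ptp([X[0]+.07,X[1],z],quat(np.pi/2)); r.sleep(.15); return grab_frame("wrist")
E
python3 - <<'E'
from h import *
w=np.load("hs.npy",allow_pickle=True).item(); g=cv2.cvtColor(w["color"],cv2.COLOR_RGB2GRAY)
B=[]
for u,v in[(348,103),(359,149),(286,170),(272,126)]:
    p=(g[v-6:v+7,u-6:u+7]); m=(p<75).astype(np.uint8); k,l,s,ce=cv2.connectedComponentsWithStats(m); i=1+np.argmin(np.linalg.norm(ce[1:]-6,axis=1)-s[1:,4]/10)
    c=ce[i]+[u-6,v-6]; B.append(cast(w,*c,.012)[:2]); print(c,s[i,4])
B=np.array(B);C=B.mean(0);print(C,np.linalg.norm(B-C,axis=1),np.degrees(np.arctan2(*(B-C).T[::-1])))
P=dict(r0=(.513,-.039,.008),r1=(.641,-.107,.008),r2=(.519,-.289,.008),core=(.517,-.162,.030),disc=(.640,-.215,.008))
T=[]
for k,p in P.items():
    f=over(p); c,im=circ(f,p,p[2]); print(k,c); T.append(im)
save(dict(color=cv2.cvtColor(np.hstack([cv2.resize(t,(160,160)) for t in T]),cv2.COLOR_GRAY2RGB)),"parts"); print(r.get_time_s())
E
```

```text
[347.81081081 103.83783784] 37
[359.3125  148.84375] 32
[285.67346939 170.42857143] 49
[271.80555556 126.16666667] 36
[0.59999261 0.12452808] [0.04695649 0.04710533 0.04704213 0.0473414 ] [ 136.10218289   76.050177    -43.5074677  -104.23212419]
r0 [ 0.512      -0.0365      0.02484232]
r1 [ 0.64299995 -0.1         0.02515671]
r2 [ 0.52       -0.286       0.02491534]
core [ 0.517     -0.1595     0.0247568]
disc [ 0.6435     -0.205       0.02475784]
21.9083
```

View pics/parts.png

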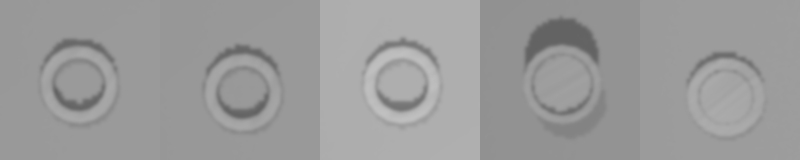

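```bash
cat >> h.py <<'E'
C=np.array([.6,.1245]); HY=np.radians(106.1-180)
def pick(rough,h,a,tz):
    X=np.array(rough[:2])
    f=over(X); c1,_=circ(f,X,h); f2=over(X+[0,.07]); c2,_=circ(f2,X,h)
    cam=lambda f:-f["R"].T@f["t"]
    b=(cam(f2)-cam(f))[:2]; dz=((c1-c2)[:2]@b)/(b@b)*(cam(f)[2]-h)
    print("circles",c1,c2,"measured top z",round(h-dz,4))
    X=c1[:2]
    claw.move_gripper(.07); r.move_ptp([*X,.11],quat(a)); r.servo_line([*X,tz+.02],vel=.15)
    print("contact" , r.servo_line([*X,tz],vel=.04,threshold=10),r.get_position())
    claw.move_gripper(.03,force=20); print("width",r.get_grip_width()); r.servo_line([*X,.2],vel=.2); print("width",r.get_grip_width())
def place(zt):
    r.move_ptp([*C,.2],quat(HY)); r.servo_line([*C,zt+.006],vel=.1,threshold=15) and print("early contact",r.get_position())
    print("touch",r.servo_line([*C,zt-.004],vel=.02,threshold=6),r.get_position(),"expected",zt)
def leave():
    claw.move_gripper(.062); r.servo_line([*C,.2],vel=.15); print("t",r.get_time_s())
E
python3 - <<'E'
from h import *
pick((.517,-.1595),.030,HY,.012); place(.024)
E
```

```text
circles [ 0.519      -0.159       0.02434375] [ 0.5195     -0.1605      0.02500761] measured top z 0.0235
contact False [ 0.51892535 -0.1589526   0.01184699]
width 0.04967865946479729
width 0.04939104468607174
touch True [0.60042109 0.12454266 0.02393443] expected 0.024
```

Run:
```python
from h import *
leave(); pick((.512,-.0365),.008,HY,.002); place(.044)
```

```text
t 34.525
circles [ 0.5115     -0.037       0.02500676] [ 0.5125     -0.037       0.02509518] measured top z 0.008
contact False [ 0.51137807 -0.03698369  0.0018231 ]
width 0.048871781001052515
width 0.04928898402739192
touch True [0.60039273 0.12452499 0.0438947 ] expected 0.044
```

Run:
```python
from h import *
leave(); pick((.643,-.1),.008,HY,.002); place(.052)
```

```text
t 48.375
circles [ 0.643      -0.0995      0.02510028] [ 0.643      -0.0995      0.02508922] measured top z 0.008
contact False [ 0.64290819 -0.09946721  0.00180719]
width 0.04838946816338433
width 0.04896131193102955
touch True [0.60039377 0.12451163 0.05175198] expected 0.052
```

Run:
```python
from h import *
leave(); pick((.52,-.286),.008,np.radians(15.5),.002); place(.060)
```

```text
t 62.2917
circles [ 0.5205     -0.287       0.02524545] [ 0.5195     -0.286       0.02517269] measured top z 0.0127
contact False [ 0.52039898 -0.28693338  0.00179896]
width 0.04912429302276406
width 0.0484401304406936
touch True [0.60044093 0.12456728 0.05985809] expected 0.06
```

Run:
```python
from h import *
leave(); pick((.6435,-.205),.008,HY,.002); place(.068)
```

```text
t 76.125
circles [ 0.643      -0.2045      0.02501992] [ 0.644      -0.2035      0.02498124] measured top z 0.0127
contact False [ 0.64289569 -0.20447501  0.00177356]
width 0.04930700641336031
width 0.04916194818822345
touch True [0.60046852 0.12446766 0.06796785] expected 0.068
```

Run:
```python
from h import *
leave(); claw.move_gripper(.045)
w=over(C,.2); print("disc",circ(w,C,.074)[0])
w2=over([.45,.2148],.22); n=cv2.cvtColor(w2["color"],cv2.COLOR_RGB2GRAY)
for z in(.021,):
  k,lab,st,ce=cv2.connectedComponentsWithStats((n<70).astype(np.uint8))
  c=proj(w2,[.45,.2148,z])
  for i in range(1,k):
    if 10<st[i,4]<9000 and np.linalg.norm(ce[i]-c)<110: print(st[i,4],ce[i].round(1),cast(w2,*ce[i],z).round(4))
m=np.hstack([w["color"][0:330,120:520],w2["color"][0:330,120:520]]); save(dict(color=m),"chk")
```

```text
t 90.225
disc [0.601      0.125      0.02431847]
1231 [316.6 122.5] [0.4496 0.2136 0.021 ]
30 [362.9 108.9] [0.4388 0.2517 0.021 ]
42 [271.4 135.3] [0.4599 0.1757 0.021 ]
```

View pics/chk.png

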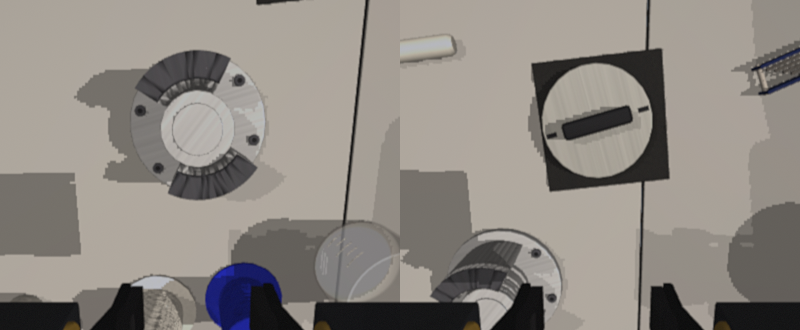

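Left: stack centred in the housing, disc at (197,127). Right: lid upright on the mat, bar (197,122), marks (243,109) and (151,135). Next I fetch the lid.

Run:
```python
from h import *
D=np.radians; L=[.4497,.2143]; q=quat(D(15.5))
r.move_ptp([*L,.1],q); print(r.servo_line([*L,.0247],vel=.08,threshold=10)); claw.move_gripper(0,force=30); print(r.get_grip_width())
r.servo_line([*L,.2],vel=.12); r.servo_line([*C,.2],quat(D(16.1)),vel=.15); r.servo_line([*C,.125],vel=.08,threshold=12)
print(r.servo_line([*C,.095],vel=.02,threshold=6),r.get_position(),np.round(r.get_contact_force(),1),r.get_time_s())
```

```text
False
0.013859443895037135
True [0.59994313 0.12448285 0.09777159] [0.1 0.3 5.3] 102.6
```

Seated at the expected height; now the quarter turn.

Run:
```python
from h import *
D=np.radians
for a in np.linspace(16.1,106.1,10)[1:]:
    r.move_ptp([*C,.0982],quat(D(a))); print(round(a),np.round(r.get_contact_force(),1),np.round(r.get_torque(),2)[2])
claw.move_gripper(.045); r.servo_line([*C,.22],vel=.15)
w=over(C,.26); n=cv2.cvtColor(w["color"],cv2.COLOR_RGB2GRAY); c=proj(w,[*C,.094])
k,lab,st,ce=cv2.connectedComponentsWithStats((n<70).astype(np.uint8))
for i in range(1,k):
    if 15<st[i,4]<8000 and np.linalg.norm(ce[i]-c)<85: print(st[i,4],ce[i].round(1),cast(w,*ce[i],.094).round(4))
f=grab_frame("scene"); m=np.zeros((480,800,3),np.uint8); m[:300,:400]=w["color"][:300,120:520]; m[:,400:]=f["color"][:,150:550]; save(dict(color=m),"end"); print(r.get_time_s())
```

```text
26 [ 0.4  0.2 -2.6] 0.0
36 [-0.1 -0.6 -2. ] -0.02
46 [-0.2  0.1 -3.3] -0.0
56 [ 0.2 -0.5 -3.1] -0.02
66 [ 0.3  0.1 -2.3] 0.06
76 [ 0.3 -0.8 -2.5] -0.04
86 [ 0.4 -0.3 -3. ] 0.02
96 [ 1.1  0.6 -1.9] 0.04
106 [ 1.4 -1.3 -2.6] 0.02
47 [301.8  74.5] [0.5615 0.1132 0.094 ]
1517 [316.  128.2] [0.5994 0.1237 0.094 ]
37 [330.3 179. ] [0.6377 0.1349 0.094 ]
107.675
```

View pics/end.png

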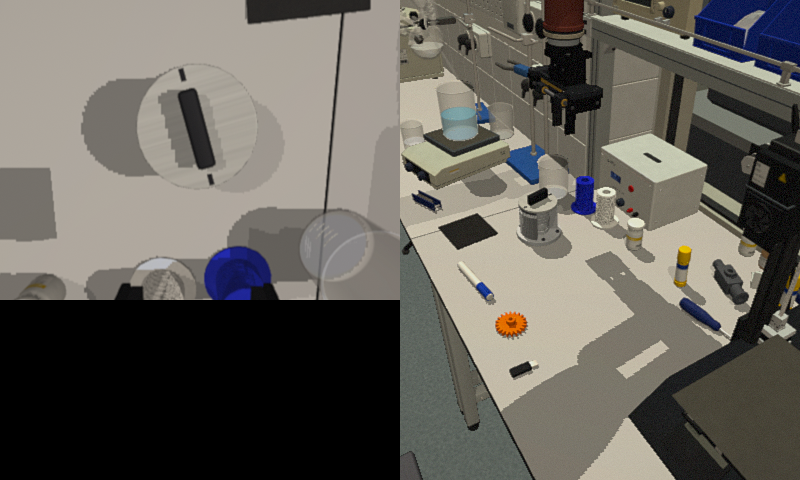

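The lid sits centred at (0.5996, 0.124) with its y axis at 16°, 90° from housing y. The bench holds only the bystanders, all in their places.

```bash
python3 -c "
from plant import r, claw, grab_frame
print(r.finish_job())"
```

```text
the job is handed in; nothing more can be done
None
```

Job handed in after about 108 s of robot time: core, all three spacer rings and the end disc are stacked in the housing's pocket, and the lid is back on, turned 90° so both lugs are under the lips.

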